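Flag the empty stock tray for reorder

ROBOT

A 7-joint arm with a two-finger parallel gripper is mounted at the origin on the work surface. World frame = base frame: x ahead of the robot, y to its left, z up, the work surface at z = 0. Lengths are in mm, angles in rad, forces in N, time in s.
With the tool pointing down it reaches from about 425 to 875 mm from the base axis. Payload 4.7 kg.
Tool frame: the origin (TCP) lies at the very end of the fingers, on their centre line; the grasp point (between the pads) lies 19 mm behind it; z points along the fingers, y is the direction in which the jaws open and shut (so a half turn about z gives the same grasp; the last joint's range is limited). The gripper opens to 87 mm and grips with 3 to 60 N. Pads are 19 mm wide; open, the fingers measure 117 mm over their backs; the gripper's body (75 mm by 190 mm) begins 51 mm behind the grasp point.
Start: joints at [-1.229, 0.321, -0.07, 1.45, 0.023, 1.371, -0.057], TCP at [209.302, 615.401, 222.587] pointing down, gripper open.
Joint ranges: [-2.86, 2.86], [-0.3, 2.09], [-1.38, 1.24], [0.06, 2.45], [-1.56, 4.7], [0.09, 2.05], [-2.69, 2.69]. Speed limits (rad/s): [2.57, 2.57, 3.14, 3.14, 3.14, 3.14, 3.14].

INTERFACE

Orientations are given as a rotation vector (axis times angle).
In Python, from rig import * gives the robot as it stands.
- The arm moves only by the tool arm_command, never from a script. Its argument "motion" is a list that holds one entry, the list of rows, each a list of 7 numbers: the shift along the tool's x, y, z in cm, then the turn, a rotation vector about the tool's x, y, z in degrees, then the finger opening in cm, from 0 to 8.7. A call has exactly 8 rows; each row is the pose to reach, as a shift and turn from the pose commanded when the call began, along the tool's axes at that moment; what a row does not reach only later rows make up. A row lasts 1/12 s, in which the tool goes at most 41.7 mm and 7.16 degrees, less where a joint would pass 70% of its speed; a pose out of reach is approached as far as the arm can. A call with a gripper value outside its range is refused whole. The fingers move at their own pace and stop on an object; "force" is the grip in N (left out, the last holds). Time passes only in rows, so rows that repeat a pose let the fingers close, or fill a call up. It gives the time, the measured TCP pose, the force and the opening at its end, in the units of the state.
- observe(): the state, without advancing time (a new reading comes with each control period).
- read_camera(name): name is "side" or "top"; returns the picture (384x512x3 uint8, red, green, blue); there is no depth.
- get_calibration(name): a dict with "fx", "fy", "cx", "cy" (pixels), "R" (3x3) and "t" (3): a world point X has camera coordinates R X + t. Camera axes: x right, y down, z forward; pixel columns grow to the right and rows downward; lengths in mm; the calibration is good to about 2 mm. A picture is of the moment at which its call begins. get_calibration takes no time and is no camera call.
- hand_in(): hands the job in, once; it reports no verdict.
Trained networks look in the newest picture that a camera, given by its name, has taken for a name from the list of things; names that differ only in an ending like _2 or _b are one class to them, and where a whole thing is asked for, a point or a joint stands for the part that bears it (a point fixed in the world has none). Each returns a list of dicts, best first, with "score" (0 to 1); they miss things now and then, are a little off and sometimes report something else, mostly with a low value. They report only what shows in the picture. A call takes as long as a camera call.
- cut_out(target, camera): "mask" (384x512 bool, what is visible of it) and "position" ([column, row] in pixels, amid what is visible of it).
- landmark_of(target, camera): "position" ([column, row] in pixels: a listed point, or the origin of a listed thing).
The state is a dict: "time_s": time; "joints": joint angles; "dq": joint speeds; "joint_torque": joint torques, N m; "ee_pos": TCP position; "ee_rot": TCP orientation; "ft_force": force on the tool from outside, world axes, zero at the start; "moment": the same for the moment, N m; "grip_width": finger opening in mm.
Only numpy, scipy, OpenCV 4.12 (cv2) and the standard library are available. Lean on these libraries where they do the work, as an engineer would, in place of code of your own. Each camera call takes 0.05 s, during which the arm holds its last target.

TASK

Three grey stock trays stand on the bench, each with a white swivelling sign at its outer end: three bars on one face (in stock), an open ring on the other (reorder). One tray has run empty: turn its sign half a turn so that the ring face looks outward, away from the robot, square across the tray, and let go of it. Leave the signs of the other two trays as they are.

Things in the scene. Friction and masses are not known exactly. Their poses are not given: they have to be found in the camera images.
- empty_tray: Empty grey open tray, 200 x 140 mm, 60 mm high, fixed. Origin: centre of its underside, on the bench. x: along its length, outward from the robot to the sign's end; y: its left; z: up. The sign's upright pivot axis is at x = +130 mm, y = 0 in this frame; the panel spans 90 to 170 mm above the bench; all else near it is below 90 mm, the other signs are equally high.
- empty_sign (a joint): Empty tray's white sign panel, 120 mm wide, 80 high, 8 thick, turning on an upright axis through its middle, freely round either way; needs under 2 N at its edge, stays where left. Value in rad, counter-clockwise from above; 0: square across the tray, bars face outward (tray's +x); 3.14 or -3.14: square, ring outward. Starts within 0.25 of 0.
- coupling_sign (a joint): Same sign and values as empty_sign, on the tray filled with round steel couplings. Value in rad, counter-clockwise from above; 0: bars face outward, square across its tray; 3.14: ring outward. It starts near 0 (bars outward) and is to stay so.
- box_sign (a joint): Same sign and values as empty_sign, on the tray holding the last few square metal junction boxes. Value in rad, counter-clockwise from above; 0: bars face outward, square across its tray; 3.14: ring outward. It starts near +3.14 (ring already outward) and is to stay so.

How it is judged:
By the outcome, as a careful person would: the job done as asked, in the order asked, and still so for the second after the job is handed in, with the robot touching nothing.
It also fails if it takes over 40 s, if anything falls off the work surface, if the arm or the gripper's body presses on something with over 40 N, if the wrist force passes 120 N, or if a joint passes its speed limit or range.

## Working session

There is one attempt and no reset: what is moved stays moved. The work goes in short steps, Python scripts to look and compute and a tool call to move; the robot and the scene stay as the last step left them, time stands still between calls to the robot, and variables do not carry over. Pictures are saved under pics/ and viewed, and the job is handed in when it is done.

Besides the shell and the picture viewer there is one more tool, called after ">>>" as a command line: name --argument value ..., lists and objects as JSON in quotes. arm_command: Moves the arm, as the interface text tells. Its arguments: {"type":"object","properties":{"motion":{"type":"array"},"force":{"type":"number"}},"required":["motion"]}

```bash
mkdir -p pics
python3 - <<'E'
from rig import *
import cv2
s=observe(); print({k:s[k] for k in('time_s','ee_pos','ee_rot','joints','grip_width')})
for c in('top','side'):
    im=read_camera(c); cv2.imwrite(f'pics/{c}0.png',im[:,:,::-1])
    print(c,get_calibration(c))
    for n in('empty_tray','empty_sign','coupling_sign','box_sign'):
        for d in landmark_of(n,c)[:3]: print(n,'lm',d)
        for d in cut_out(n,c)[:3]: print(n,'cut',d['score'],d['position'],d['mask'].sum())
print(observe()['time_s'])
E
```

```text
{'time_s': 0.0, 'ee_pos': array([209.13686344, 614.8409713 , 221.48810789]), 'ee_rot': array([-5.12515281e-01, -3.09931502e+00,  2.96956297e-03]), 'joints': array([-1.22893095,  0.32177904, -0.07006689,  1.45167867,  0.02261876,
        1.37082114, -0.05691408]), 'grip_width': 87.05859493244161}
top {'fx': 379.0530380459458, 'fy': 379.0530380459458, 'cx': 249.60927228689945, 'cy': 185.72678397238738, 'R': array([[ 0.0258642 , -0.9996577 , -0.00393963],
       [-0.98784337, -0.02495384, -0.1534366 ],
       [ 0.15328577,  0.00786025, -0.98815064]]), 't': array([-26.97304924, 463.63686768, 779.83054948])}
empty_tray lm {'position': [242.7, 226.0], 'score': 0.87}
empty_tray cut 0.87 [243.0, 220.5] 8295Traceback (most recent call last):
  File "<stdin>", line 8, in <module>
ValueError: it knows: empty_tray
```

Run:
```python
from rig import *
import cv2
im=read_camera('side'); cv2.imwrite('pics/side0.png',im[:,:,::-1])
print(get_calibration('side'))
print(landmark_of('empty_tray','side'))
print([(d['score'],d['position'],d['mask'].sum()) for d in cut_out('empty_tray','side')])
a=cv2.imread('pics/top0.png');cv2.imwrite('pics/top0b.png',cv2.resize(a,(800,600)))
b=cv2.imread('pics/side0.png');cv2.imwrite('pics/side0b.png',cv2.resize(b,(800,600)))
```

```text
{'fx': 486.8497448454822, 'fy': 486.8497448454822, 'cx': 257.3983368913643, 'cy': 189.3540238811101, 'R': array([[-0.99763929, -0.06849368,  0.00494518],
       [-0.04632951,  0.61815489, -0.78468982],
       [ 0.05068941, -0.78306651, -0.61986888]]), 't': array([ 478.2494117 ,   71.61986691, 1132.82881839])}
[{'position': [301.9, 213.9], 'score': 0.61}]
[(0.86, [297.8, 204.4], np.int64(5750))]
```

View pics/top0b.png

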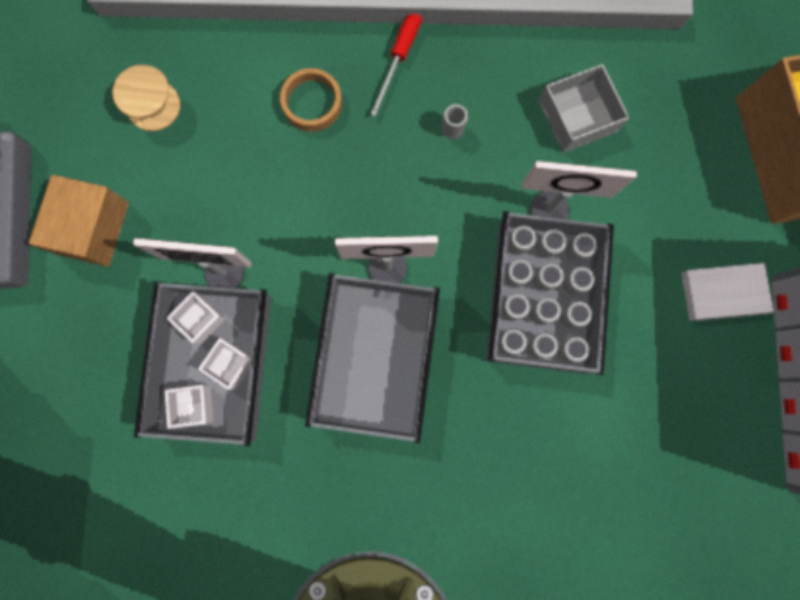

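View pics/side0b.png

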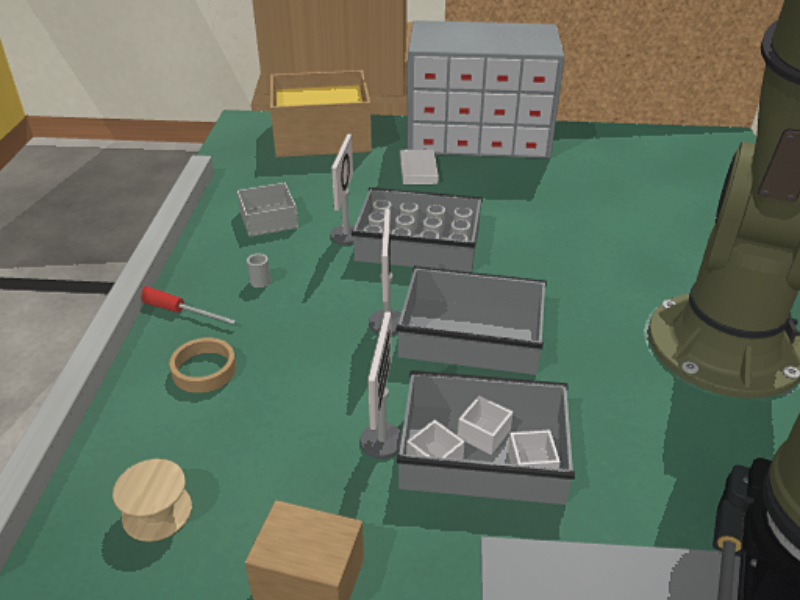

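```bash
cat > h.py <<'E'
from rig import *
import numpy as np, cv2
def back(c,px,z):
    k=get_calibration(c);R=k['R'];t=k['t']
    d=R.T@np.array([(px[0]-k['cx'])/k['fx'],(px[1]-k['cy'])/k['fy'],1]);o=-R.T@t
    return o+d*(z-o[2])/d[2]
def proj(c,X):
    k=get_calibration(c);p=(k['R']@np.atleast_2d(X).T).T+k['t']
    return np.c_[k['fx']*p[:,0]/p[:,2]+k['cx'],k['fy']*p[:,1]/p[:,2]+k['cy']]
E
python3 - <<'E'
import cv2
a=cv2.imread('pics/top0.png')[140:290,190:290];cv2.imwrite('pics/z1.png',cv2.resize(a,None,fx=4,fy=4,interpolation=cv2.INTER_CUBIC))
b=cv2.imread('pics/side0.png')[120:245,220:360];cv2.imwrite('pics/z2.png',cv2.resize(b,None,fx=4,fy=4,interpolation=cv2.INTER_CUBIC))
E
```

```text
(no output)
```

View pics/z1.png

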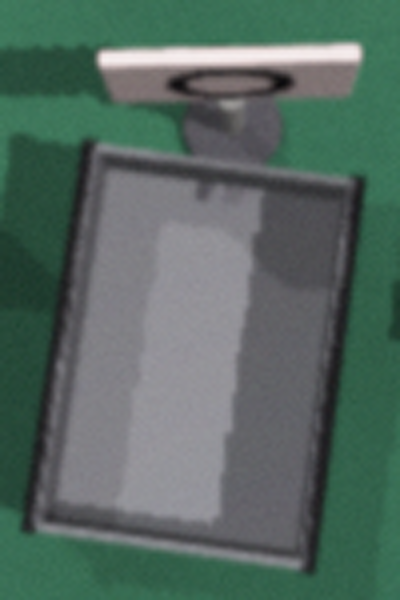

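View pics/z2.png

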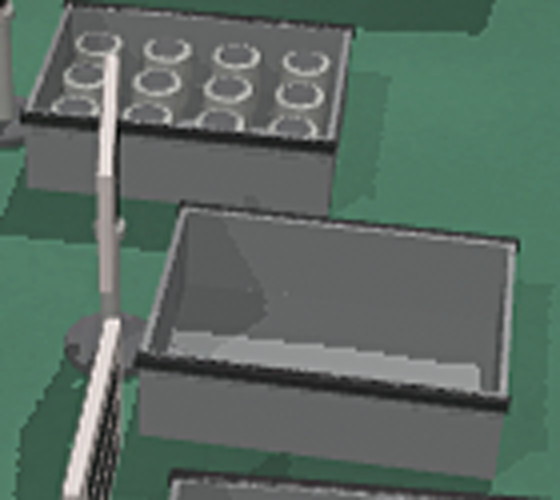

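Run:
```python
from h import *
from scipy.optimize import least_squares
q=np.array([(84,142),(364,178),(312,572),(24,530)])/4+[190,140]
P=np.array([back('top',p,60) for p in q]);print(P.round())
print([np.linalg.norm(P[i]-P[i-1]).round(1) for i in range(4)])
L=np.array([[100,70],[100,-70],[-100,-70],[-100,70]])
q2=np.array([(182,203),(140,358),(508,403),(518,243)])/4+[220,120] # side: far-left(out,right?) 
def corners(v):
    c,s=np.cos(v[2]),np.sin(v[2]);return np.c_[L@np.array([[c,s],[-s,c]])+v[:2],np.full(4,60)]
idx=[1,0,3,2]
f=lambda v:np.r_[(proj('top',corners(v))-q).ravel(),(proj('side',corners(v)[idx])-q2).ravel()]
r=least_squares(f,[P[:,0].mean(),P[:,1].mean(),-.1]);v=r.x
print(v,r.fun.round(1))
ax=v[:2]+130*np.array([np.cos(v[2]),np.sin(v[2])]);print('axis',ax,'yaw',v[2],'r',np.hypot(*ax))
for z in(170,):
    A=back('top',np.array([98,50])/4+[190,140],z);B=back('top',np.array([360,44])/4+[190,140],z)
    print('sign far edge',A,B,np.linalg.norm(A-B)); d=A-B; print('sign yaw',np.arctan2(-d[0],d[1]),'rel',np.arctan2(-d[0],d[1])-v[2], 'mid',(A+B)/2)
for n,e in(('box',[(135,240),(250,262)]),('coup',[(537,162),(637,174)])):
    A,B=[back('top',np.array(p)*.64,170) for p in e];d=A-B;print(n,A.round(),B.round(),np.linalg.norm(d),np.arctan2(-d[0],d[1]))
print(observe()['ee_pos'])
```

```text
[[480.  66.  60.]
 [465. -81.  60.]
 [264. -57.  60.]
 [281.  88.  60.]]
[np.float64(200.6), np.float64(147.7), np.float64(202.1), np.float64(146.4)]
[ 3.72578008e+02  4.85387364e+00 -1.12365408e-01] [ 1.4  0.2 -2.3  0.2 -1.9 -0.8  1.3 -0.2  0.5  0.5  0.4 -1.3  0.2 -1.3
 -0.1 -0.2]
axis [501.75818247  -9.72290972] yaw -0.11236540754034377 r 501.852377344954
sign far edge [502.8607132   49.22685736 170.        ] [508.62327994 -69.77332763 170.        ] 119.13962901835866
sign yaw 0.048387056912111544 rel 0.1607524644524553 mid [505.74199657 -10.27323513 170.        ]
box [495. 282. 170.] [472. 147. 170.] 137.56665930052853 -0.1660304157548576
coup [ 602. -187.  170.] [ 590. -304.  170.] 118.43330524795215 -0.10135131424993583
[209.21547422 615.23684103 222.20381356]
```

>>> arm_command --motion '[[[-2.7,-2.8,0,0,0,4.2,8.7],[-5.4,-5.6,0,0,0,8.4,8.7],[-8.1,-8.4,0,0,0,12.6,8.7],[-10.8,-11.2,0,0,0,16.8,8.7],[-13.5,-14.0,0,0,0,21,8.7],[-16.2,-16.8,0,0,0,25.2,8.7],[-18.9,-19.6,0,0,0,29.4,8.7],[-21.6,-22.4,0,0,0,33.6,8.7]]]'

```text
time_s: 0.97
ee_pos: [342.2, 332.0, 222.8]
ee_rot: [-1.391, -2.817, -0.001]
ft_force: [0.6, 0.3, -0.6]
grip_width: 87.3
```

```bash
cat >> h.py <<'E'
from scipy.spatial.transform import Rotation as Ro
def plan(x,y,z,ydeg):
    s=observe();R=Ro.from_rotvec(s['ee_rot']);M=R.as_matrix()
    d=M.T@(np.array([x,y,z])-s['ee_pos'])/10
    cur=np.degrees(np.arctan2(M[1,1],M[0,1]));a=np.radians(ydeg)
    T=np.c_[[np.sin(a),-np.cos(a),0],[np.cos(a),np.sin(a),0],[0,0,-1]]
    print('t',s['time_s'],'pos',s['ee_pos'].round(1),'yangle',cur.round(1),'F',s['ft_force'].round(1),'w',s['grip_width'],'j',s['joints'].round(2))
    print('shift cm',d.round(2),'turn deg',np.degrees(Ro.from_matrix(M.T@T).as_rotvec()).round(1))
E
python3 -c "
from h import *
plan(501.7,-10,225,2.8)"
```

```text
t 0.9667 pos [342.2 332.  222.8] yangle 37.4 F [ 0.6  0.3 -0.6] w 87.32777201963938 j [-0.98 -0.05  0.15  1.87  0.01  1.32 -0.18]Traceback (most recent call last):
  File "<string>", line 3, in <module>
    plan(501.7,-10,225,2.8)
    ~~~~^^^^^^^^^^^^^^^^^^^
  File "h.py", line 17, in plan
    print('shift cm',d.round(2),'turn deg',np.degrees(Ro.from_matrix(M.T@T).as_rotvec()).round(1))
                                                      ~~~~~~~~~~~~~~^^^^^^^
  File "scipy/spatial/transform/_rotation.pyx", line 1143, in scipy.spatial.transform._rotation.Rotation.from_matrix
ValueError: Non-positive determinant (left-handed or null coordinate frame) in rotation matrix 0: [[-8.22927351e-01 -5.68146497e-01 -3.64181256e-04]
 [-5.68146168e-01  8.22927340e-01 -7.24952194e-04]
 [-7.11573761e-04  3.89674803e-04  9.99999671e-01]].
```

```bash
sed -i 's/\[np.sin(a),-np.cos(a),0\]/[-np.sin(a),np.cos(a),0]/' h.py
python3 -c "
from h import *
plan(501.7,-10,225,2.8)"
```

```text
t 0.9667 pos [342.2 332.  222.8] yangle 37.4 F [ 0.6  0.3 -0.6] w 87.32777201963938 j [-0.98 -0.05  0.15  1.87  0.01  1.32 -0.18]
shift cm [-36.85  -8.11  -0.24] turn deg [ 0.  -0.  34.6]
```

>>> arm_command --motion '[[[-3.7,-0.8,0,0,0,4.3,8.7],[-7.4,-1.6,0,0,0,8.6,8.7],[-11.1,-2.4,0,0,0,12.9,8.7],[-14.8,-3.2,0,0,0,17.2,8.7],[-18.5,-4.0,0,0,0,21.5,8.7],[-22.2,-4.8,0,0,0,25.8,8.7],[-25.9,-5.6,0,0,0,30.1,8.7],[-29.5,-6.5,0,0,0,34.6,8.7]]]'

```text
time_s: 1.63
ee_pos: [470.8, 58.6, 222.9]
ee_rot: [2.166, 2.275, 0.002]
ft_force: [0.3, 0.5, -0.0]
grip_width: 86.8
```

```bash
python3 -c "
from h import *
plan(501.7,-10,225,2.8)"
```

```text
t 1.6333 pos [470.8  58.6 222.9] yangle 2.8 F [ 0.3  0.5 -0. ] w 86.84926169847702 j [-0.67 -0.08  0.47  1.88  0.04  1.33 -0.16]
shift cm [-7.    2.75 -0.21] turn deg [ 0.1 -0.   0. ]
```

>>> arm_command --motion '[[[-2.5,1.0,0,0,0,0,8.7],[-5,2,0,0,0,0,8.7],[-7,2.75,0,0,0,0,8.7],[-7,2.75,0,0,0,0,8.7],[-7,2.75,0.5,0,0,0,8.7],[-7,2.75,1.5,0,0,0,8.7],[-7,2.75,1.5,0,0,0,8.7],[-7,2.75,1.5,0,0,0,8.7]]]'

```text
time_s: 2.3
ee_pos: [500.4, -6.6, 206.4]
ee_rot: [-2.158, -2.281, 0.002]
ft_force: [0.6, 0.2, -0.4]
grip_width: 87.0
```

Run:
```python
from h import *
plan(501.7,-10,140,2.8)
for c in('top','side'): cv2.imwrite(f'pics/{c}1.png',cv2.resize(read_camera(c)[:,:,::-1],(800,600)))
a=cv2.imread('pics/top1.png');b=cv2.imread('pics/side1.png')
cv2.imwrite('pics/m1.png',cv2.resize(np.hstack([a,b]),(800,300)))
```

```text
t 2.3 pos [500.4  -6.6 206.4] yangle 3.2 F [ 0.6  0.2 -0.4] w 87.04171773068823 j [-0.6  -0.    0.56  1.85  0.    1.29  0.02]
shift cm [-0.35  0.13  6.64] turn deg [-0.1 -0.   0.4]
```

View pics/side1.png

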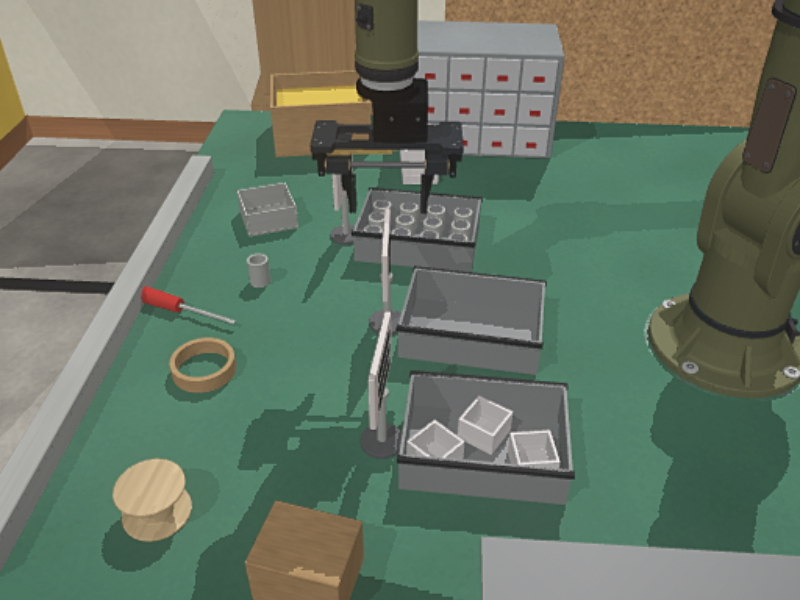

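The fingers (columns 350 and 425) straddle the empty tray's sign (column 388, rows 210–290), so I descend.

>>> arm_command --motion '[[[-0.35,0.13,1.5,0,0,0.4,8.7],[-0.35,0.13,3,0,0,0.4,8.7],[-0.35,0.13,4.5,0,0,0.4,8.7],[-0.35,0.13,5.7,0,0,0.4,8.7],[-0.35,0.13,6.6,0,0,0.4,8.7],[-0.35,0.13,6.6,0,0,0.4,8.7],[-0.35,0.13,6.6,0,0,0.4,8.7],[-0.35,0.13,6.6,0,0,0.4,5]]]'

```text
time_s: 3.07
ee_pos: [503.5, -11.3, 142.3]
ee_rot: [2.169, 2.271, 0.002]
ft_force: [-0.4, 0.1, -0.4]
grip_width: 84.8
```

```bash
python3 -c "
from h import *
plan(501.7,-10,140,2.8)"
```

```text
t 3.0667 pos [503.5 -11.3 142.3] yangle 2.6 F [-0.4  0.1 -0.4] w 84.79434681273908 j [-0.58  0.06  0.58  1.93 -0.04  1.16  0.05]
shift cm [ 0.14 -0.18  0.23] turn deg [ 0.1 -0.  -0.2]
```

Now close gently.

>>> arm_command --motion '[[[0.1,-0.1,0.2,0,0,0,3],[0.1,-0.1,0.2,0,0,0,1],[0.1,-0.1,0.2,0,0,0,0],[0.1,-0.1,0.2,0,0,0,0],[0.1,-0.1,0.2,0,0,0,0],[0.1,-0.1,0.2,0,0,0,0],[0.1,-0.1,0.2,0,0,0,0],[0.1,-0.1,0.2,0,0,0,0]]]' --force 6

```text
time_s: 3.73
ee_pos: [501.9, -10.5, 139.6]
ee_rot: [2.17, 2.272, 0.0]
ft_force: [-0.8, 0.9, -0.8]
grip_width: 35.1
```

```bash
python3 -c "
from h import *
plan(501.7,-10,140,2.8)"
```

```text
t 3.7333 pos [501.9 -10.5 139.6] yangle 2.6 F [-0.8  0.9 -0.8] w 35.13598297645125 j [-0.59  0.06  0.58  1.94 -0.04  1.15  0.05]
shift cm [ 0.05 -0.02 -0.04] turn deg [ 0.  -0.  -0.2]
```

>>> arm_command --motion '[[[0,0,0,0,0,0,0],[0,0,0,0,0,0,0],[0,0,0,0,0,0,0],[0,0,0,0,0,0,0],[0,0,0,0,0,0,0],[0,0,0,0,0,0,0],[0,0,0,0,0,0,0],[0,0,0,0,0,0,0]]]' --force 6

```text
time_s: 4.4
ee_pos: [504.6, -10.4, 139.9]
ee_rot: [2.167, 2.268, 0.007]
ft_force: [7.6, -0.4, -6.2]
grip_width: 7.8
```

```bash
python3 -c "
from h import *
plan(501.7,-10,140,2.8)"
```

```text
t 4.4 pos [504.6 -10.4 139.9] yangle 2.6 F [ 7.6 -0.4 -6.2] w 7.758687535346582 j [-0.59  0.06  0.58  1.94 -0.04  1.15  0.05]
shift cm [ 0.05 -0.29 -0.01] turn deg [ 0.4  0.  -0.2]
```

>>> arm_command --motion '[[[0,0.1,0,0,0,0,0],[0,0.2,0,0,0,0,0],[0,0.3,0,0,0,0,0],[0,0.3,0,0,0,0,0],[0,0.3,0,0,0,0,0],[0,0.3,0,0,0,0,0],[0,0.3,0,0,0,0,0],[0,0.3,0,0,0,0,0]]]' --force 6

```text
time_s: 5.07
ee_pos: [504.7, -10.4, 139.8]
ee_rot: [-2.17, -2.271, -0.0]
ft_force: [-1.3, -0.8, 5.1]
grip_width: 8.0
```

```bash
python3 -c "
from h import *
plan(501.7,-10,140,2.8)"
```

```text
t 5.0667 pos [504.7 -10.4 139.8] yangle 2.6 F [-1.3 -0.8  5.1] w 8.032885399925933 j [-0.58  0.07  0.58  1.93 -0.04  1.15  0.06]
shift cm [ 0.05 -0.3  -0.02] turn deg [-0.  -0.  -0.2]
```

>>> arm_command --motion '[[[0,0,0,0,0,-5,0],[0,0,0,0,0,-11,0],[0,0,0,0,0,-17,0],[0,0,0,0,0,-23,0],[0,0,0,0,0,-29,0],[0,0,0,0,0,-35,0],[0,0,0,0,0,-41,0],[0,0,0,0,0,-46,0]]]' --force 6

```text
time_s: 5.73
ee_pos: [505.3, -10.1, 139.8]
ee_rot: [1.102, 2.941, 0.001]
ft_force: [0.4, 0.3, 2.5]
grip_width: 7.6
```

```bash
python3 -c "
from h import *
plan(504.7,-10,140,92.8)"
```

```text
t 5.7333 pos [505.3 -10.1 139.8] yangle 48.9 F [0.4 0.3 2.5] w 7.5816410063541 j [-0.55  0.07  0.54  1.93 -0.04  1.15  0.86]
shift cm [ 0.05 -0.04 -0.02] turn deg [  0.1   0.1 -43.9]
```

>>> arm_command --motion '[[[0,0,0,0,0,-6,0],[0,0,0,0,0,-12,0],[0,0,0,0,0,-18,0],[0,0,0,0,0,-24,0],[0,0,0,0,0,-30,0],[0,0,0,0,0,-36,0],[0,0,0,0,0,-42,0],[0,0,0,0,0,-45,0]]]' --force 6

```text
time_s: 6.4
ee_pos: [505.5, -9.5, 139.8]
ee_rot: [-0.107, 3.138, 0.002]
ft_force: [2.4, 2.0, 2.7]
grip_width: 8.2
```

```bash
python3 -c "
from h import *
plan(504.7,-10,210,-80)"
```

```text
t 6.4 pos [505.5  -9.5 139.8] yangle 93.9 F [2.4 2.  2.7] w 8.169841793219403 j [-0.52  0.07  0.51  1.93 -0.04  1.15  1.64]
shift cm [ 0.07 -0.04 -7.02] turn deg [ 2.000e-01 -1.000e-01  1.739e+02]
```

>>> arm_command --motion '[[[0,0,0,0,0,0,4.5],[0,0,0,0,0,0,4.5],[0,0,0,0,0,0,4.5],[0,0,0,0,0,0,4.5],[0,0,0,0,0,0,4.5],[0,0,-1,0,0,0,4.5],[0,0,-3,0,0,0,4.5],[0,0,-5,0,0,0,4.5]]]'

```text
time_s: 7.07
ee_pos: [504.3, -10.5, 190.2]
ee_rot: [0.098, -3.139, 0.001]
ft_force: [0.3, -0.7, -0.6]
grip_width: 43.7
```

>>> arm_command --motion '[[[0,0,-1.5,0,0,0,4.5],[0,0,-2,0,0,7,4.5],[0,0,-2,0,0,14,4.5],[0,0,-2,0,0,21,4.5],[0,0,-2,0,0,28,4.5],[0,0,-2,0,0,35,4.5],[0,0,-2,0,0,42,4.5],[0,0,-2,0,0,49,4.5]]]'

```text
time_s: 7.73
ee_pos: [505.0, -10.4, 210.4]
ee_rot: [1.221, 2.894, 0.001]
ft_force: [0.2, 0.5, 0.8]
grip_width: 45.1
```

Run:
```python
from h import *
plan(504.7,-10,210,-86)
cv2.imwrite('pics/s2.png',cv2.resize(read_camera('side')[:,:,::-1],(800,600)))
```

```text
t 7.7333 pos [505.  -10.4 210.4] yangle 44.2 F [0.2 0.5 0.8] w 45.103952962374294 j [-0.54  0.01  0.51  1.84 -0.    1.3   0.75]
shift cm [0.05 0.01 0.04] turn deg [  0.   -0.  130.2]
```

View pics/s2.png

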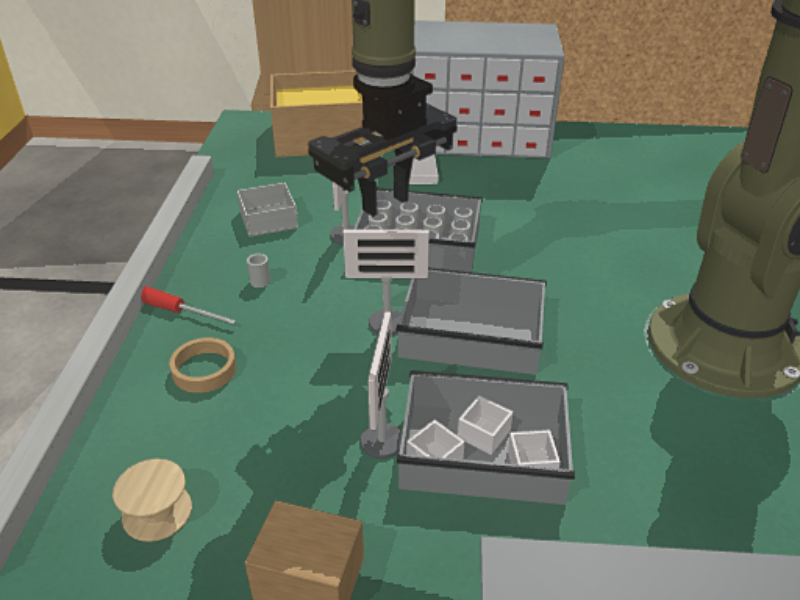

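The sign (columns 345–428, rows 230–278) has turned a quarter turn and its bars now face the camera (+y). The other signs are unchanged. Next I turn the gripper on for the regrasp.

>>> arm_command --motion '[[[0,0,0,0,0,7,4.5],[0,0,0,0,0,14,4.5],[0,0,0,0,0,21,4.5],[0,0,0,0,0,28,4.5],[0,0,0,0,0,35,4.5],[0,0,0,0,0,42,4.5],[0,0,0,0,0,49,4.5],[0,0,0,0,0,56,4.5]]]'

```text
time_s: 8.45
ee_pos: [505.0, -10.4, 210.2]
ee_rot: [2.434, 1.986, 0.001]
ft_force: [-0.4, 0.3, 0.4]
grip_width: 45.0
```

>>> arm_command --motion '[[[0,0,0,0,0,7,4.5],[0,0,0,0,0,14,4.5],[0,0,0,0,0,21,4.5],[0,0,0,0,0,28,4.5],[0,0,0,0,0,35,4.5],[0,0,0,0,0,42,4.5],[0,0,0,0,0,49,4.5],[0,0,0,0,0,56,4.5]]]'

```text
time_s: 9.12
ee_pos: [505.0, -10.4, 210.2]
ee_rot: [-3.082, -0.611, -0.001]
ft_force: [-0.3, -0.2, -0.3]
grip_width: 45.1
```

Run:
```python
from h import *
plan(504.7,-10,140,-86)
```

```text
t 9.1167 pos [505.  -10.4 210.2] yangle -67.6 F [-0.3 -0.2 -0.3] w 45.128916985491294 j [-0.54  0.01  0.52  1.84 -0.    1.3  -1.2 ]
shift cm [-0.02 -0.05  7.02] turn deg [-0.  -0.  18.4]
```

>>> arm_command --motion '[[[0,0,0,0,0,7,4.5],[0,0,0,0,0,14,4.5],[0,0,0,0,0,18.4,4.5],[0,0,1.5,0,0,18.4,4.5],[0,0,3.5,0,0,18.4,4.5],[0,0,5.5,0,0,18.4,4.5],[0,0,7,0,0,18.4,4.5],[0,0,7,0,0,18.4,4.5]]]'

```text
time_s: 9.78
ee_pos: [502.6, -10.5, 137.1]
ee_rot: [3.139, 0.119, -0.008]
ft_force: [-0.8, 0.3, -0.5]
grip_width: 45.0
```

>>> arm_command --motion '[[[0,0,0,0,0,0,2],[0,0,0,0,0,0,0],[0,0,0,0,0,0,0],[0,0,0,0,0,0,0],[0,0,0,0,0,0,0],[0,0,0,0,0,0,0],[0,0,0,0,0,0,0],[0,0,0,0,0,0,0]]]' --force 6

```text
time_s: 10.45
ee_pos: [505.0, -9.5, 140.0]
ee_rot: [-3.138, -0.116, -0.001]
ft_force: [-1.0, 2.3, 2.4]
grip_width: 8.1
```

Run:
```python
from h import *
plan(504.7,-10,140,-6.4)
```

```text
t 10.45 pos [505.   -9.5 140. ] yangle -85.8 F [-1.   2.3  2.4] w 8.114508809938036 j [-0.54  0.07  0.53  1.93 -0.04  1.15 -1.49]
shift cm [-0.04  0.05 -0.  ] turn deg [ -0.   -0.1 -79.4]
```

>>> arm_command --motion '[[[0,0,0,0,0,-5,0],[0,0,0,0,0,-11,0],[0,0,0,0,0,-17,0],[0,0,0,0,0,-23,0],[0,0,0,0,0,-29,0],[0,0,0,0,0,-35,0],[0,0,0,0,0,-41,0],[0,0,0,0,0,-46,0]]]'

```text
time_s: 11.12
ee_pos: [504.9, -9.2, 140.0]
ee_rot: [-2.84, -1.341, -0.001]
ft_force: [-0.7, 3.6, 3.2]
grip_width: 8.2
```

>>> arm_command --motion '[[[0,0,0,0,0,-6,0],[0,0,0,0,0,-12,0],[0,0,0,0,0,-18,0],[0,0,0,0,0,-24,0],[0,0,0,0,0,-29,0],[0,0,0,0,0,-33.4,0],[0,0,0,0,0,-33.4,0],[0,0,0,0,0,-33.4,0]]]'

```text
time_s: 11.78
ee_pos: [504.7, -9.2, 140.0]
ee_rot: [-2.342, -2.092, -0.001]
ft_force: [-2.6, 3.5, 4.9]
grip_width: 8.0
```

Run:
```python
from h import *
plan(504.7,-10,140,-6.4)
```

```text
t 11.7833 pos [504.7  -9.2 140. ] yangle -6.5 F [-2.6  3.5  4.9] w 7.994309884474629 j [-0.48  0.07  0.47  1.93 -0.04  1.15 -0.11]
shift cm [-0.08  0.   -0.  ] turn deg [-0.  -0.1 -0.1]
```

Release, lift and move back out of the view.

>>> arm_command --motion '[[[0,0,0,0,0,0,4.5],[0,0,0,0,0,0,4.5],[0,0,0,0,0,0,4.5],[0,0,0,0,0,0,4.5],[0,0,0,0,0,0,4.5],[0,0,-1,0,0,0,4.5],[0,0,-3,0,0,0,4.5],[0,0,-5,0,0,0,4.5]]]'

```text
time_s: 12.45
ee_pos: [504.3, -10.6, 190.2]
ee_rot: [-2.342, -2.093, 0.002]
ft_force: [-0.2, 0.1, -0.2]
grip_width: 43.6
```

>>> arm_command --motion '[[[0,0,-3,0,0,0,4.5],[3,0,-5,0,0,0,4.5],[6,0,-5,0,0,0,4.5],[9.5,0,-5,0,0,0,4.5],[13,0,-5,0,0,0,4.5],[16.5,0,-5,0,0,0,4.5],[20,0,-5,0,0,0,4.5],[23,0,-5,0,0,0,4.5]]]'

```text
time_s: 13.12
ee_pos: [530.3, 221.0, 240.4]
ee_rot: [-2.34, -2.096, -0.002]
ft_force: [-0.2, -0.4, 0.8]
grip_width: 45.0
```

Run:
```python
from h import *
plan(504.7,-10,140,-6.4)
t=read_camera('top')[:,:,::-1];s=read_camera('side')[:,:,::-1]
cv2.imwrite('pics/t3.png',cv2.resize(t,(800,600)));cv2.imwrite('pics/s3.png',cv2.resize(s,(800,600)))
cv2.imwrite('pics/t3z.png',cv2.resize(t[140:290,190:290],None,fx=4,fy=4,interpolation=cv2.INTER_CUBIC))
```

```text
t 13.1167 pos [530.3 221.  240.4] yangle -6.3 F [-0.2 -0.4  0.8] w 44.98766220153774 j [-0.7   0.15  0.29  1.63 -0.04  1.37 -0.51]
shift cm [-2.325e+01 -2.000e-02  1.002e+01] turn deg [ 0.  -0.1  0.1]
```

View pics/t3.png

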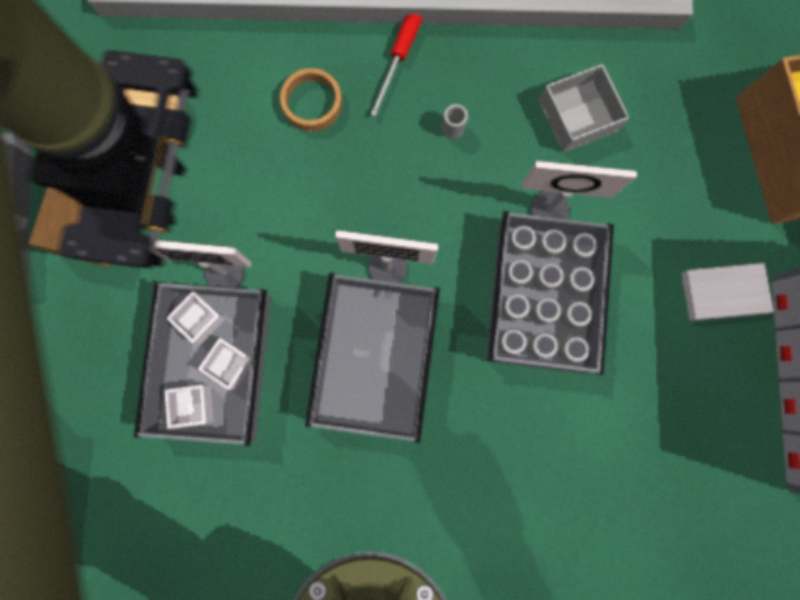

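View pics/s3.png

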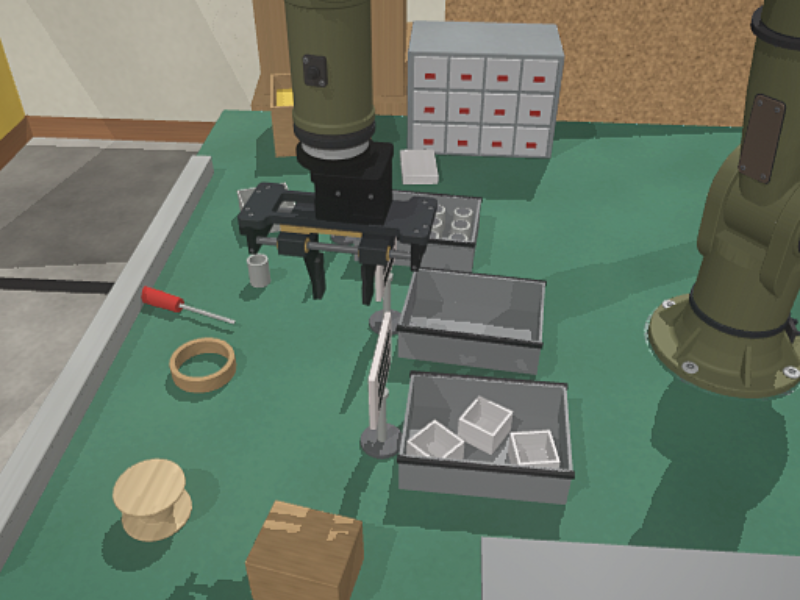

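View pics/t3z.png

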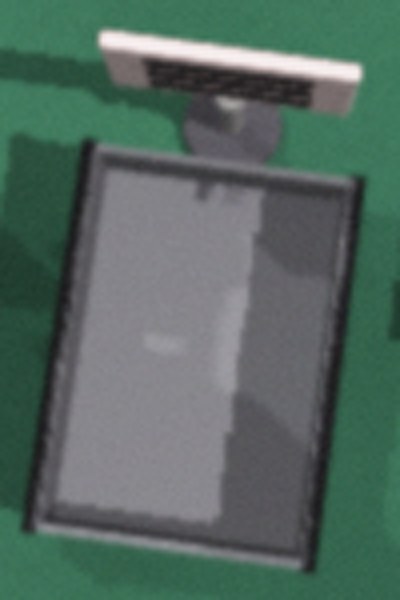

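The bars now face the robot, so the ring faces outward. The sign's top edge (zoom 100,32 to 360,66; slope 7.4°) is parallel to the tray's end edge (84,142 to 364,178; slope 7.3°). The other two signs are unchanged and the gripper is clear.

Run:
```python
from h import *
print(observe()['ft_force'].round(1)); print(hand_in())
```

```text
[-0.4 -0.1 -0.2]
the job is handed in; nothing more can be done
None
```

I turned the empty tray's sign half a turn so its ring face looks outward, let go of it and handed the job in at about 13 s. I gripped the top of the panel over its pivot and turned it in two parts (about 91° and 79°), regrasping in between because of the last joint's range.

- **Sign facing:** the last top picture shows the bars toward the robot, so the ring is outward. I inferred the ring face from this, because neither camera sees the outer face directly.
- **Squareness:** the sign's top edge and the tray's end edge slope 7.4° and 7.3° in the picture. The gripper's angle at release matched my fitted tray angle to 0.1°.
- **Other signs:** both look unchanged in the last pictures, though the gripper hid most of the coupling sign from the side camera and slightly overlapped the box sign from above.
- **Contact:** the gripper was clear of everything at the end, with wrist force about 0 N.
- **Disagreement:** the pivot turned out about 3 mm further from the robot than my camera fit. The first grip showed this as a push of about 8 N, and I re-centred before turning.

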